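Grip a bottle neck in the bead-saw V jig and lock the jaw

ROBOT

A 6-joint arm with a two-finger parallel gripper is mounted at the origin on the work surface. World frame = base frame: x ahead of the robot, y to its left, z up, the work surface at z = 0. Lengths are in mm, angles in degrees, forces in N, time in s.
With the tool pointing down it reaches from about 250 to 800 mm from the base axis. Payload 3.9 kg.
Tool frame: the origin (TCP) lies midway between the tips of the shut fingers; the grasp point (between the pads) lies 19 mm behind it; z points along the fingers, y is the line along which they close (so a half turn about z gives the same grasp; the last joint's range is limited). The gripper opens to 85 mm and grips with 20 to 120 N. Pads are 22 mm wide; open, the fingers measure 114 mm over their backs; the gripper's body (76 mm by 85 mm) begins 54 mm behind the grasp point. The pads swing forward as they close: fully open they stand 13 mm farther back than shut.
Start: joints at [-77.235, 14.897, -7.913, 67.191, 0, 90], TCP at [116.001, -512.015, 231.304] pointing down, gripper open.
Joint ranges: [-159.42, 159.42], [-47.68, 98.78], [-73.54, 78.23], [-108.79, 121.32], [-90, 84.71], [-180, 180]. Speed limits (degrees/s): [147.25, 147.25, 180, 180, 180, 180].

INTERFACE

Orientations are given as [roll, pitch, yaw] about the fixed x, y, z axes, in that order (R = Rz(yaw) Ry(pitch) Rx(roll)).
In Python, from rig import sensors, grab_frame, camera_info, ctrl, models gives the robot as it stands. The module is installed in compiled form; this text tells all that it offers.
- The arm moves only by the tool arm_command, never from a script. Its argument "deltas" is a list of rows, each an object of numbers: "tx", "ty", "tz": the shift along the tool's x, y, z in units of 25 mm (1.0 is 25 mm); "spin": the turn about the tool's z in units of 5 degrees (1.0 is 5 degrees). A call has 1 to 12 rows; each row shifts and turns the commanded pose from where the row before left it, along the tool's axes as they then stand; what a row does not reach is not made up. A row lasts 1/10 s, in which the tool goes at most 50 mm and 8.59 degrees, less where a joint would pass 70% of its speed; a pose out of reach is approached as far as the arm can. A call is refused whole if a number of a shift passes 1 or a number of a turn 1, either way. A call with a gripper value outside its range is refused whole. "claw" is the opening, from -1 (shut) to 1 (fully open), set as the call begins (left out, the last holds). The fingers move at their own pace and stop on an object; "newtons" is the grip in N (left out, the last holds). Time passes only in rows, so rows that do not move let the fingers close. It gives the time, the measured TCP pose, the force, the opening and the grip force at its end, in the units of the state.
- sensors.observe(): the state, without advancing time (a new reading comes with each control period).
- grab_frame(name): name is "scene" or "side" or "wrist"; returns the picture (420x560x3 uint8, blue, green, red); there is no depth.
- camera_info(name): a dict with "K" (3x3 intrinsics, pixels), "R" (3x3) and "t" (3): a world point X has camera coordinates R X + t. Camera axes: x right, y down, z forward; pixel columns grow to the right and rows downward; lengths in mm; the calibration is good to about 2 mm. The wrist camera is an equidistant fisheye: a pixel r from the principal point sees the ray r / f radians off the axis. A picture is of the moment at which its call begins: read the wrist's pose just before it. camera_info takes no time and is no camera call; for the wrist camera it gives the pose at the moment of the call.
- ctrl.finish_job(): hands the job in; it is judged then, once.
Trained networks look in the newest picture that a camera, given by its name, has taken for a name from the list of things; names that differ only in an ending like _2 or _b are one class to them, and where a whole thing is asked for, a point or a joint stands for the part that bears it (a point fixed in the world has none). Each returns a list of dicts, best first, with "score" (0 to 1); they miss things now and then, are a little off and sometimes report something else, mostly with a low value. They report only what shows in the picture. A call takes as long as a camera call. They do not tell look-alikes from the thing itself.
- models.look_for(camera, target): "position" ([column, row] as shares, 0 to 1, of the picture: columns of its width, rows of its height, amid what is visible of it).
- models.masks_of(camera, target): "pixels" (420x560 bool, what is visible of it) and "position" ([column, row] as shares, 0 to 1, of the picture: columns of its width, rows of its height, amid what is visible of it).
- models.spot_point(camera, target): "position" ([column, row] as shares, 0 to 1, of the picture: columns of its width, rows of its height: a listed point, or the origin of a listed thing).
The state is a dict: "time": time; "qpos": joint angles; "qd": joint speeds; "effort": joint torques, N m; "ee_pos": TCP position; "orientation": TCP orientation; "contact_force": force on the tool from outside, world axes, zero at the start; "ft_torque": the same for the moment, N m; "width": opening from 0.0 (shut) to 1.0 (fully open); "finger_force": force on a finger pad.
Only numpy, scipy, OpenCV 4.12 (cv2) and the standard library are available. Lean on these libraries where they do the work, as an engineer would, in place of code of your own. Each camera call takes 0.05 s, during which the arm holds its last target. There are 200 camera calls.

TASK

The amber bottle neck lies loose in the cork-lined V of the sawing jig. Lift the cam lever to free the sliding jaw, slide the jaw along its rail until it has pushed the neck home against the end stop and bears on it with about 10 N (a kilo's worth of push, no more than glass likes), and throw the lever fully down so that the jaw stays locked with the neck gripped at about that pressure. Leave the neck lying in the V and the crucible, the reamer and the tweezers rest where they are.

Things in the scene. Friction and masses are not known exactly. Their poses are not given: they have to be found in the camera images.
- jig: Sawing jig, screwed to the bench: plywood board 170 (x) x 400 (y) x 18 mm. Origin: centre of its underside, on the bench; z up. Along its -x edge, nearest the robot, a steel rail runs parallel to its y, top at z = 38 mm. Parallel to it runs the cork-lined V, lips at z = 40 mm; the neck lies there with its axis at x = 30, z = 46 mm. Nothing on it is above 80 mm but the raised lever.
- rail_end (a point): Centre of the top of the rail at the jig's +y end. Near here a grey end stop with a cork face, lined up with the V, is bolted on the rail. Its place along the rail changes from case to case and is not reported: its face stands 65 to 105 mm from this point towards the jig's -y. Feel for it.
- neck: Amber glass bottle neck, a loose tube 90 mm long, 28 mm in diameter at both ends, about 60 g, lying in the V along the jig's y. Origin: on its axis, at mid length; its y axis points to its lip, at the jig's +y side. It slides in the V against less than 1.5 N; a steady push above that means that it stands against the end stop.
- pad: The jaw's cork face, a 26 x 26 mm square standing on its corner in the V, 12 mm thick. Origin: centre of its face; axes as the jig's, y towards the neck. It meets the neck when its origin is 45 mm short of the neck's. It is sprung: it gives 1 mm per 8 N, 4 mm at most. 4 to 20 N on the neck is a proper grip; above 40 N the glass cracks.
- jaw (a joint): Travel of the sliding jaw along the rail in m, 0 to 0.185, growing towards the jig's +y, where neck and end stop are. Jaw, pad and lever travel together. Lever up: it slides against about 1.5 N, so a pressed pad pushes it back when it is let go, down to about 1.5 N. Lever down: it is held against about 60 N.
- lever (a joint): Angle of the cam lever in rad: 0 fully down (level, pointing to the jig's -x, locked; so at the start), 1.5 upper stop, nearly upright. It is stiff and stays where it is left. Above 0.95 the jaw is free; below, the brake bites harder the lower the lever. It takes 3 to 6 N at the handle to lift and up to 10 N to throw down, most at the bottom.
- lever_grip (a point): Centre of the flat-sided black handle on the end of the cam lever, 44 mm long along the lever, 14 mm thick along the jig's y (pinch it there), 18 mm deep. It is 88 mm from the hinge; x of its frame points back to the hinge. Held tight it does not turn well between the pads: tilt the hand along with the lever.
- lever_hinge (a point): Middle of the lever's hinge on the jaw, 60 mm above the bench. The hinge axis is parallel to the jig's y; the lever swings in the upright plane through this point and the jig's x and z.
- crucible: White ceramic crucible, 60 mm wide, 45 mm high, standing on the bench: leave alone. Origin: centre of its underside.
- reamer: Bead reamer with a brass handle, 120 mm long, 14 mm thick, lying on the bench along its own x: leave alone. Origin: on the bench below its handle.
- tweezers_rest: Steel tweezers rest with two cork-lined ends, 80 x 50 x 33 mm, on the bench: leave alone. Origin: centre of its underside.
Things that resemble listed ones, but are neither listed nor needed, are in the scene too. What is meant by the neck is not green, and is the larger of those in its own colour.

How it is judged:
By the outcome, as a careful person would: the job done as asked, in the order asked, and still so for the second after the job is handed in, with the robot touching nothing.
It also fails if it takes over 58 s, if anything falls off the work surface, if the arm or the gripper's body presses on something with over 40 N, if the wrist force passes 120 N, or if a joint passes its speed limit or range.

## Working session

There is one attempt and no reset: what is moved stays moved. The work goes in short steps, Python scripts to look and compute and a tool call to move; the robot and the scene stay as the last step left them, time stands still between calls to the robot, and variables do not carry over. Pictures are saved under pics/ and viewed, at most 10 in all, crops included, and the job is handed in when it is done.

Besides the shell and the picture viewer there is one more tool, called after "Request:" as a command line: name --argument value ..., lists and objects as JSON in quotes. arm_command: Moves the arm, as the interface text tells. Its arguments: {"type":"object","properties":{"deltas":{"type":"array","items":{"type":"object","properties":{"tx":{"type":"number"},"ty":{"type":"number"},"tz":{"type":"number"},"spin":{"type":"number"}}}},"claw":{"type":"number"},"newtons":{"type":"number"}},"required":["deltas"]}

```bash
mkdir -p pics
cat > h.py <<'E'
import numpy as np, cv2
from rig import sensors, grab_frame, camera_info, ctrl, models
def proj(c,X):
    i=camera_info(c);p=np.array(i['R'])@np.array(X,float)+np.array(i['t']);q=np.array(i['K'])@p;return q[:2]/q[2]
def ray(c,px):
    i=camera_info(c);R=np.array(i['R']);t=np.array(i['t']);d=np.linalg.inv(np.array(i['K']))@[px[0],px[1],1]
    return -R.T@t, R.T@d
def at_z(c,px,z):
    o,d=ray(c,px);return o+d*(z-o[2])/d[2]
def tri(p1,p2,c1='scene',c2='side'):
    A=np.zeros((3,3));b=np.zeros(3);res=[]
    for c,p in((c1,p1),(c2,p2)):
        o,d=ray(c,p);d=d/np.linalg.norm(d);P=np.eye(3)-np.outer(d,d);A+=P;b+=P@o;res.append((P,o))
    x=np.linalg.solve(A,b);return x,[np.linalg.norm(P@(x-o)) for P,o in res]
E
python3 - <<'E'
from h import *
a=grab_frame('scene');b=grab_frame('side')
cv2.imwrite('pics/scene.png',a);cv2.imwrite('pics/side.png',b)
for n in ['lever_grip','lever_hinge','rail_end','neck','pad','jig']:
    r={}
    for c in('scene','side'):
        r[c]=[(np.round(np.array(d['position'])*[560,420],1),round(d['score'],2)) for d in models.spot_point(c,n)[:3]]
    print(n,r)
    if r['scene'] and r['side']: print('   ',*tri(r['scene'][0][0],r['side'][0][0]))
s=sensors.observe();print(s)
E
```

```text
lever_grip {'scene': [(array([240.8, 247.7]), 0.59)], 'side': [(array([277.3, 249.7]), 0.53)]}
    [ 567.53583201 -172.21338176   60.07965924] [np.float64(2.2658846974027753), np.float64(2.265884697402672)]
lever_hinge {'scene': [(array([275. , 256.5]), 0.79)], 'side': [(array([310.1, 245. ]), 0.68)]}
    [ 648.18780663 -158.57417953   59.91564244] [np.float64(3.0493914266941236), np.float64(3.049391426694482)]
rail_end {'scene': [(array([310.7, 148.3]), 0.73)], 'side': [(array([279.1, 183.2]), 0.65), (array([230.5, 359.6]), 0.44)]}
    [588.15808154 176.78529569  31.98468393] [np.float64(3.9461786099193277), np.float64(3.946178609919251)]
neck {'scene': [(array([214.1, 201.5]), 0.94), (array([329.8, 210.6]), 0.77), (array([248.4, 164.7]), 0.59)], 'side': [(array([234.4, 165.1]), 0.72), (array([325.1, 206.6]), 0.71), (array([240.6, 212.8]), 0.64)]}
    [ 511.07242972 -183.40335199  289.05429086] [np.float64(28.078204160862274), np.float64(28.07820416086223)]
pad {'scene': [(array([325.5, 252.4]), 0.62), (array([276.8, 256.4]), 0.24)], 'side': [(array([232.4, 359.4]), 0.68)]}
    [  4
[... 287 characters left out ...]
109758677353005)]
{'time': 0.7, 'qpos': array([-7.72338081e+01,  1.48936862e+01, -7.90951312e+00,  6.71899196e+01,
        3.23503208e-04,  8.99999370e+01]), 'qd': array([-0.01354656,  0.02361665, -0.00790965,  0.00238754,  0.00760504,
       -0.03808233]), 'effort': array([ 2.28344584e-04, -4.05479836e+01,  2.54184669e+01,  7.35670037e-04,
        9.46340811e-05,  2.45219525e-06]), 'ee_pos': array([ 116.01809246, -512.04570545,  231.35386659]), 'orientation': array([ 1.79993119e+02, -3.23495645e-04,  1.27662549e+01]), 'contact_force': array([ 0.53536726, -0.55586472,  0.05507002]), 'ft_torque': array([ 0.04007521,  0.02710674, -0.03104235]), 'finger_force': 0.0, 'width': 0.9966057225441879}
```

View pics/scene.png

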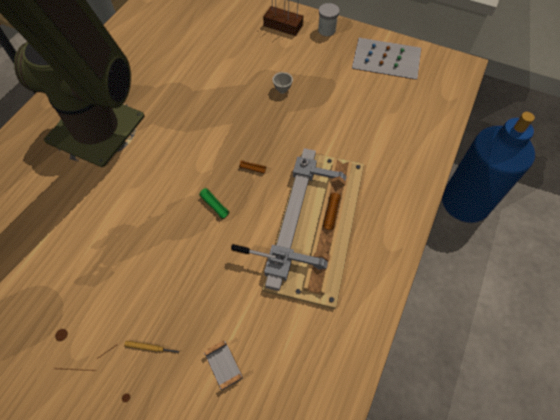

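View pics/side.png

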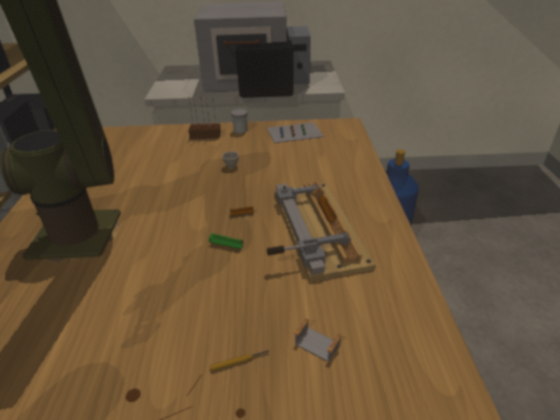

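Candidates for the neck: the green tube (scene 214,201; excluded as green), the small amber tube (252,166; the smaller one), and the amber tube in the V (331,211), which I choose. Next I fit the jig pose and check it in a close crop.

```bash
cat > fit.py <<'E'
from h import *
from scipy.optimize import least_squares
obs=[('scene','grip',(240.8,247.7)),('side','grip',(277.3,249.7)),('scene','hinge',(275,256.5)),('side','hinge',(310.1,245)),
('scene','end',(310.7,148.3)),('side','end',(279.1,183.2)),('scene','neck',(329.8,210.6)),('side','neck',(325.1,206.6)),
('scene','jig',(319.2,219.7)),('side','jig',(317.2,230.4)),
('scene','c++',(363,161)),('scene','c+-',(337,303)),('scene','c--',(265,292)),('side','c+-',(373,264))]
def pts(p):
    x,y,a,xr,xh,s,n=p;c,q=np.cos(a),np.sin(a)
    J=dict(grip=(xh-88,s,60),hinge=(xh,s,60),end=(xr,200,38),neck=(30,n,46),jig=(0,0,0))
    J.update({'c++':(85,200,18),'c+-':(85,-200,18),'c--':(-85,-200,18),'c-+':(-85,200,18)})
    return {k:np.array([x+c*u-q*v,y+q*u+c*v,w]) for k,(u,v,w) in J.items()}
def f(p):
    P=pts(p);return np.concatenate([proj(c,P[k])-o for c,k,o in obs])
r=least_squares(f,[680,15,.17,-60,-60,-130,60],loss='soft_l1',f_scale=2)
E
python3 - <<'E'
from fit import *
print(np.round(r.x,3),np.degrees(r.x[2]));P=pts(r.x)
for o,e in zip(obs,f(r.x).reshape(-1,2)):print(o[:2],e.round(1))
for k in P:print(k,P[k].round(1))
a=cv2.imread('pics/scene.png')
A=cv2.resize(a[130:320,220:380],None,fx=3.1,fy=3.1,interpolation=3)
b=cv2.imread('pics/side.png');B=cv2.resize(b[170:290,255:385],None,fx=3.1,fy=3.1,interpolation=3)
for k in P:
    for im,c,o in((A,'scene',(220,130)),(B,'side',(255,170))):
        cv2.drawMarker(im,tuple(int(v) for v in (proj(c,P[k])-o)*3.1),(0,0,255),0,8)
out=np.zeros((max(A.shape[0],B.shape[0]),A.shape[1]+B.shape[1],3),np.uint8);A=A[:590];out=out[:590]
out[:A.shape[0],:A.shape[1]]=A;out[:B.shape[0],A.shape[1]:]=B
out=out[:,:800];cv2.imwrite('pics/crop1.png',out)
print(out.shape)
E
```

```text
[ 6.87300e+02 -9.11400e+00  2.12000e-01 -5.73580e+01 -6.62880e+01
 -1.35442e+02  1.90980e+01] 12.146149113825263
('scene', 'grip') [-0.7  1. ]
('side', 'grip') [-1.9  0.1]
('scene', 'hinge') [2.6 0.4]
('side', 'hinge') [-0.1 -1.4]
('scene', 'end') [-0.9 -1.6]
('side', 'end') [ 1.4 -0.7]
('scene', 'neck') [ 1.  -0.7]
('side', 'neck') [1.  1.2]
('scene', 'jig') [-3.4  3.1]
('side', 'jig') [ 0.4 -3.9]
('scene', 'c++') [-1.2 -0.1]
('scene', 'c+-') [0.  1.8]
('scene', 'c--') [-1.8 -4.1]
('side', 'c+-') [ 2.8 -1.8]
grip [ 565. -174.   60.]
hinge [ 651.  -155.5   60. ]
end [589.1 174.3  38. ]
neck [712.6  15.9  46. ]
jig [687.3  -9.1   0. ]
c++ [728.3 204.3  18. ]
c+- [ 812.5 -186.8   18. ]
c-- [ 646.3 -222.5   18. ]
c-+ [562.1 168.5  18. ]
(589, 800, 3)
```

View pics/crop1.png

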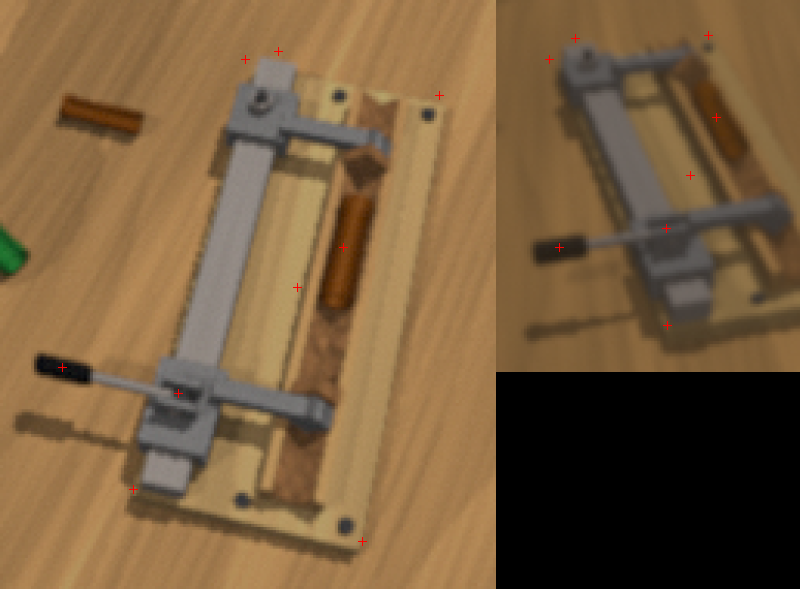

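The crop shows the amber neck in the V (about 331,211 in the scene image), clearly bigger than the loose amber piece at (252,166), so the choice holds. The fitted board corners are about 5 px off, so I refit with corners read from this crop.

```bash
python3 - <<'E'
import re
s=open('fit.py').read()
i=s.index("('scene','jig'");j=s.index("]\ndef pts")
s=s[:i]+"('scene','c++',(364.2,163.9)),('scene','c+-',(335.5,307.4)),('scene','c--',(261.5,295.5)),('scene','end',(309.3,149.4)),('scene','end',(309.3,149.4)),('side','c+-',(373,264)),('side','c++',(322,183.5))"+s[j:]
open('fit.py','w').write(s)
E
python3 - <<'E'
from fit import *
print(np.round(r.x,3),np.degrees(r.x[2]));P=pts(r.x)
for o,e in zip(obs,f(r.x).reshape(-1,2)):print(o[:2],e.round(1))
for k in P:print(k,P[k].round(1))
d=np.array([P['grip'][0]-116.0,P['grip'][1]+512]);y=np.radians(12.766)
print('tx,ty mm',d@[np.cos(y),np.sin(y)],d@[np.sin(y),-np.cos(y)])
E
```

```text
Traceback (most recent call last):
  File "fit.py", line 13, in <module>
    r=least_squares(f,[680,15,.17,-60,-60,-130,60],loss='soft_l1',f_scale=2)
  File "fit.py", line 12, in f
    P=pts(p);return np.concatenate([proj(c,P[k])-o for c,k,o in obs])
                                    ~~~~^^^^^^^^
  File "h.py", line 4, in proj
    i=camera_info(c);p=np.array(i['R'])@np.array(X,float)+np.array(i['t']);q=np.array(i['K'])@p;return q[:2]/q[2]
ValueError: time passes only in moves, steps and waits
```

```bash
sed -i 's/^def proj/_ci=camera_info\n_C={c:_ci(c) for c in ("scene","side")}\ndef camera_info(c): return _C[c] if c in _C else _ci(c)\ndef proj/' h.py
cat > p.py <<'E'
from fit import *
print(np.round(r.x,3),np.degrees(r.x[2]));P=pts(r.x)
for o,e in zip(obs,f(r.x).reshape(-1,2)):print(o[:2],e.round(1))
for k in P:print(k,P[k].round(1))
d=np.array([P['grip'][0]-116.0,P['grip'][1]+512]);y=np.radians(12.766)
print('tx,ty mm',d@[np.cos(y),np.sin(y)],d@[np.sin(y),-np.cos(y)])
E
python3 p.py 2>&1 | tail -25
```

```text
('scene', 'grip') [-0.7  0.9]
('side', 'grip') [-1.9  0.1]
('scene', 'hinge') [2.6 0.4]
('side', 'hinge') [-0.1 -1.3]
('scene', 'end') [-1.4  0.6]
('side', 'end') [2.1 0.5]
('scene', 'neck') [ 0.2 -0.8]
('side', 'neck') [0.4 1.4]
('scene', 'c++') [-3.3 -0.6]
('scene', 'c+-') [-0.3  0.5]
('scene', 'c--') [-0.4 -4.9]
('scene', 'end') [ 0.  -0.5]
('scene', 'end') [ 0.  -0.5]
('side', 'c+-') [3.1 0.5]
('side', 'c++') [ 1.9 -0.8]
grip [ 564.9 -173.8   60. ]
hinge [ 651.  -155.6   60. ]
end [590.9 167.1  38. ]
neck [710.7  15.1  46. ]
jig [686.8 -17.    0. ]
c++ [728.7 196.2  18. ]
c+- [ 811.3 -195.1   18. ]
c-- [ 645.  -230.3   18. ]
c-+ [562.4 161.1  18. ]
tx,ty mm 512.5255145364987 -230.62174755094867
```

Request:
arm_command --deltas '[{"tx":0.5,"ty":-0.2},{"tx":1,"ty":-0.45},{"tx":1,"ty":-0.45},{"tx":1,"ty":-0.45},{"tx":1,"ty":-0.45},{"tx":1,"ty":-0.45},{"tx":1,"ty":-0.45},{"tx":1,"ty":-0.45},{"tx":1,"ty":-0.45},{"tx":1,"ty":-0.45},{"tx":1,"ty":-0.45},{"tx":1,"ty":-0.45}]'

```text
schema error: expected keys tx, ty, tz, spin
```

Request:
arm_command --deltas '[{"tx":1,"ty":-0.45},{"tx":1,"ty":-0.45},{"tx":1,"ty":-0.45},{"tx":1,"ty":-0.45},{"tx":1,"ty":-0.45},{"tx":1,"ty":-0.45},{"tx":1,"ty":-0.45},{"tx":1,"ty":-0.45},{"tx":0.5,"ty":-0.25},{},{}]' --claw 0

```text
schema error: expected keys tx, ty, tz, spin
```

```bash
cat >> h.py <<'E'
def wproj(X):
    i=camera_info('wrist');K=np.array(i['K']);p=np.array(i['R'])@np.array(X,float)+np.array(i['t'])
    th=np.arctan2(np.hypot(p[0],p[1]),p[2]);u=p[:2]/np.hypot(p[0],p[1])*th
    return np.array([K[0,0]*u[0]+K[0,2],K[1,1]*u[1]+K[1,2]])
def wz(px,z):
    i=camera_info('wrist');K=np.array(i['K']);R=np.array(i['R']);t=np.array(i['t'])
    u=np.array([(px[0]-K[0,2])/K[0,0],(px[1]-K[1,2])/K[1,1]]);th=np.hypot(*u)
    d=R.T@np.array([*(u/th*np.sin(th)),np.cos(th)]);o=-R.T@t
    return o+d*(z-o[2])/d[2]
E
python3 - <<'E'
from h import *
s=sensors.observe();print(s['time'],s['ee_pos'],s['orientation'],s['contact_force'],s['width'])
a=grab_frame('wrist')
for n,z in [('lever_grip',60),('lever_hinge',60),('rail_end',38),('neck',46),('pad',46)]:
    for d in models.spot_point('wrist',n)[:2]:
        q=np.array(d['position'])*[560,420];print(n,q.round(1),round(d['score'],2),wz(q,z).round(1))
cv2.imwrite('pics/w1.png',cv2.resize(a,(784,588)))
E
```

```text
0.7 [ 116.01809246 -512.04570545  231.35386659] [ 1.79993119e+02 -3.23495645e-04  1.27662549e+01] [ 0.53536726 -0.55586472  0.05507002] 0.9966057225441879
```

View pics/w1.png

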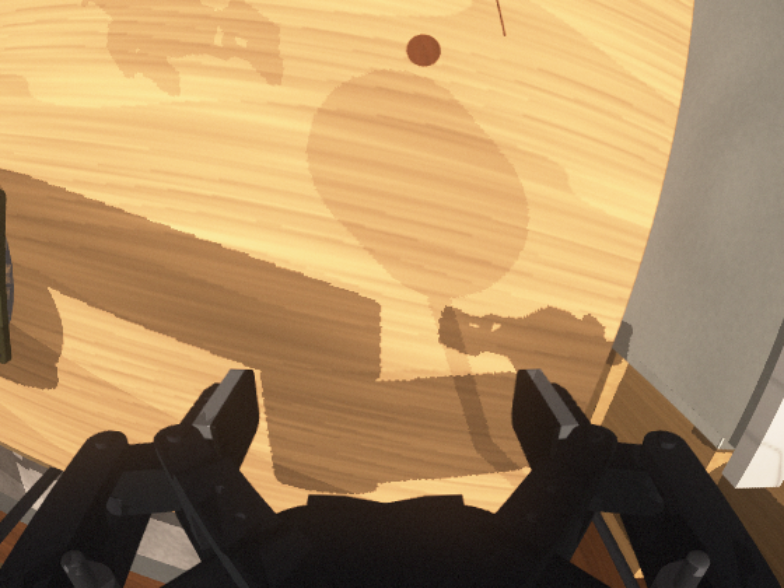

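The moves were refused because every row needs all four keys. That picture shows only bare bench under the start pose. I'll resend the moves.

Request:
arm_command --deltas '[{"tx":0.5,"ty":-0.2,"tz":0,"spin":0},{"tx":1,"ty":-0.45,"tz":0,"spin":0},{"tx":1,"ty":-0.45,"tz":0,"spin":0},{"tx":1,"ty":-0.45,"tz":0,"spin":0},{"tx":1,"ty":-0.45,"tz":0,"spin":0},{"tx":1,"ty":-0.45,"tz":0,"spin":0},{"tx":1,"ty":-0.45,"tz":0,"spin":0},{"tx":1,"ty":-0.45,"tz":0,"spin":0},{"tx":1,"ty":-0.45,"tz":0,"spin":0},{"tx":1,"ty":-0.45,"tz":0,"spin":0},{"tx":1,"ty":-0.45,"tz":0,"spin":0},{"tx":1,"ty":-0.45,"tz":0,"spin":0}]'

```text
time: 2.2
ee_pos: [369.1, -321.2, 231.4]
orientation: [-180.0, -0.0, 12.8]
contact_force: [0.9, -0.0, -0.2]
width: 1.0
finger_force: 0.0
```

Request:
arm_command --deltas '[{"tx":1,"ty":-0.45,"tz":0,"spin":0},{"tx":1,"ty":-0.45,"tz":0,"spin":0},{"tx":1,"ty":-0.45,"tz":0,"spin":0},{"tx":1,"ty":-0.45,"tz":0,"spin":0},{"tx":1,"ty":-0.45,"tz":0,"spin":0},{"tx":1,"ty":-0.45,"tz":0,"spin":0},{"tx":1,"ty":-0.45,"tz":0,"spin":0},{"tx":1,"ty":-0.45,"tz":0,"spin":0},{"tx":0.5,"ty":-0.25,"tz":0,"spin":0},{"tx":0,"ty":0,"tz":0,"spin":0},{"tx":0,"ty":0,"tz":0,"spin":0}]' --claw 0

```text
time: 3.3
ee_pos: [553.2, -182.0, 231.2]
orientation: [-180.0, 0.1, 12.8]
contact_force: [0.1, 0.0, 0.5]
width: 0.5
finger_force: 0.0
```

```bash
cat > w.py <<'E'
import sys
from h import *
s=sensors.observe();print(s['time'],s['ee_pos'].round(2),s['orientation'].round(2),s['contact_force'].round(2),s['width'],s['finger_force'])
a=grab_frame('wrist')
for n,z in [('lever_grip',60),('lever_hinge',60),('rail_end',38),('neck',46),('pad',46)]:
    for d in models.spot_point('wrist',n)[:2]:
        q=np.array(d['position'])*[560,420];print(n,q.round(1),round(d['score'],2),wz(q,z).round(1))
cv2.imwrite('pics/%s.png'%sys.argv[1],cv2.resize(a,(784,588)))
E
python3 w.py w2
```

```text
3.3 [ 553.2  -181.98  231.16] [-1.800e+02  7.000e-02  1.279e+01] [0.15 0.01 0.51] 0.499963097716674 0.0
lever_grip [272.6 176.9] 0.88 [ 564.5 -177.3   60. ]
lever_hinge [271.8  87.8] 0.67 [ 649.2 -157.7   60. ]
rail_end [ 16.9 106.2] 0.83 [588.7 165.7  38. ]
neck [134.4   7.4] 0.94 [715.6   8.1  46. ]
neck [172.  252.9] 0.72 [452.6 -84.7  46. ]
```

View pics/w2.png

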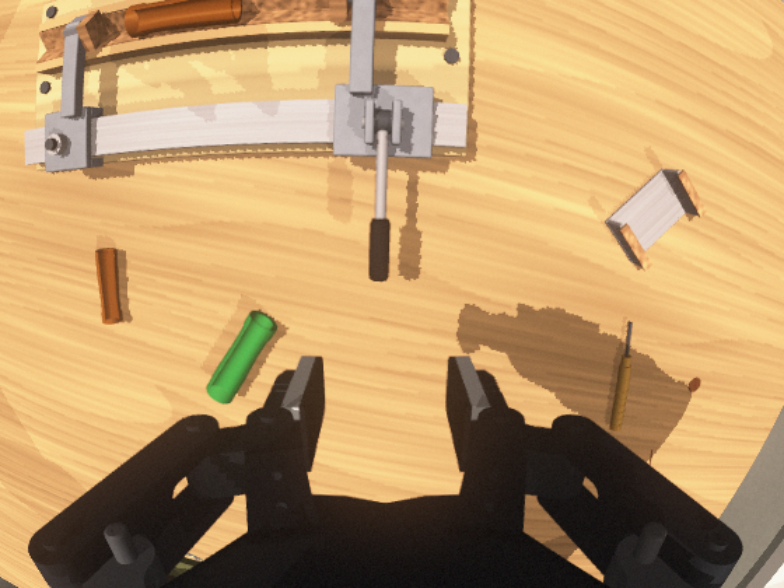

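The lever handle (560x420 wrist image, 272,178) is aligned with the tool, and the fingers will straddle it. I descend and pinch lightly.

Request:
arm_command --deltas '[{"tx":0.48,"ty":-0.08,"tz":0.6,"spin":0},{"tx":0,"ty":0,"tz":1,"spin":0},{"tx":0,"ty":0,"tz":1,"spin":0},{"tx":0,"ty":0,"tz":1,"spin":0},{"tx":0,"ty":0,"tz":1,"spin":0},{"tx":0,"ty":0,"tz":1,"spin":0},{"tx":0,"ty":0,"tz":1,"spin":0},{"tx":0,"ty":0,"tz":0.5,"spin":0},{"tx":0,"ty":0,"tz":0.3,"spin":0},{"tx":0,"ty":0,"tz":0.2,"spin":0},{"tx":0,"ty":0,"tz":0,"spin":0}]'

```text
time: 4.7
ee_pos: [565.5, -177.5, 41.3]
orientation: [180.0, -0.0, 12.8]
contact_force: [-0.0, 0.1, -0.5]
width: 0.501
finger_force: 0.0
```

Request:
arm_command --deltas '[{"tx":0,"ty":0,"tz":0,"spin":0},{"tx":0,"ty":0,"tz":0,"spin":0},{"tx":0,"ty":0,"tz":0,"spin":0},{"tx":0,"ty":0,"tz":0,"spin":0},{"tx":0,"ty":0,"tz":0,"spin":0}]' --claw -1 --newtons 20

```text
time: 5.2
ee_pos: [565.4, -175.1, 42.4]
orientation: [-179.7, -0.1, 12.8]
contact_force: [-0.9, 5.7, 3.8]
width: 0.159
finger_force: 23.3
```

Request:
arm_command --deltas '[{"tx":0,"ty":-0.08,"tz":0,"spin":0},{"tx":0.02,"ty":0,"tz":-0.35,"spin":0},{"tx":0.05,"ty":0,"tz":-0.35,"spin":0},{"tx":0.09,"ty":0,"tz":-0.34,"spin":0},{"tx":0.12,"ty":0,"tz":-0.33,"spin":0},{"tx":0,"ty":0,"tz":0,"spin":0},{"tx":0,"ty":0,"tz":0,"spin":0}]'

```text
time: 5.9
ee_pos: [571.6, -173.9, 76.8]
orientation: [180.0, -0.0, 12.8]
contact_force: [-2.8, 3.6, 5.6]
width: 0.162
finger_force: 23.1
```

```bash
python3 w.py w3
```

```text
5.9 [ 571.56 -173.87   76.84] [ 1.800e+02 -3.000e-02  1.276e+01] [-2.79  3.62  5.56] 0.16152631357044664 23.055474758148193
lever_grip [277.2 285. ] 0.57 [ 552.9 -179.    60. ]
lever_hinge [281.9  98.7] 0.94 [ 650.7 -158.9   60. ]
lever_hinge [493. 358.] 0.45 [ 513.2 -366.9   60. ]
neck [  8.5 266.6] 0.95 [499.1  26.4  46. ]
```

View pics/w3.png

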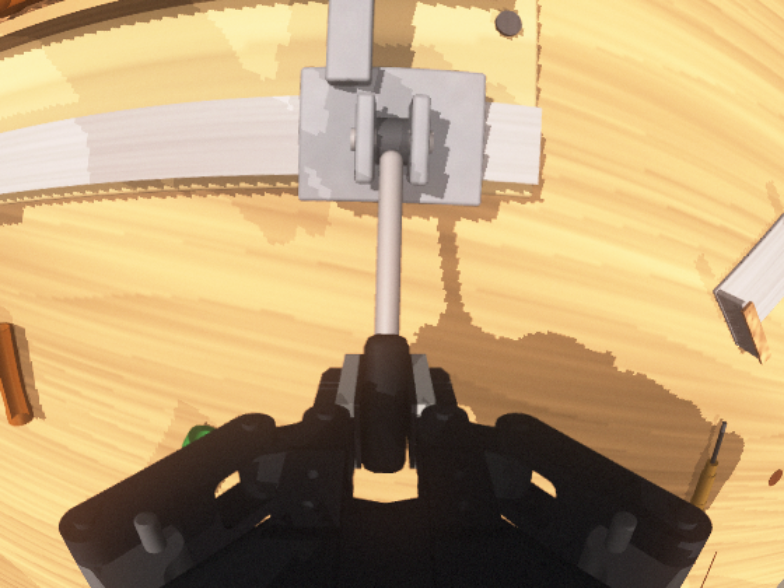

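The picture shows the handle well between the pads (about 277,285) and the lever rising. I continue the arc to about 1.3 rad.

Request:
arm_command --deltas '[{"tx":0.15,"ty":-0.03,"tz":-0.32,"spin":0},{"tx":0.18,"ty":-0.03,"tz":-0.3,"spin":0},{"tx":0.21,"ty":0,"tz":-0.28,"spin":0},{"tx":0.24,"ty":0,"tz":-0.26,"spin":0},{"tx":0,"ty":0,"tz":0,"spin":0}]'

```text
time: 6.7
ee_pos: [590.3, -169.9, 105.3]
orientation: [179.8, 0.1, 12.7]
contact_force: [-3.1, -4.1, -1.4]
width: 0.164
finger_force: 20.4
```

Request:
arm_command --deltas '[{"tx":0.26,"ty":0,"tz":-0.23,"spin":0},{"tx":0.29,"ty":0,"tz":-0.2,"spin":0},{"tx":0.3,"ty":0,"tz":-0.18,"spin":0},{"tx":0.32,"ty":0,"tz":-0.14,"spin":0},{"tx":0.33,"ty":0,"tz":-0.11,"spin":0},{"tx":0,"ty":0,"tz":0,"spin":0},{"tx":0,"ty":0,"tz":0,"spin":0}]'

```text
time: 7.4
ee_pos: [624.5, -160.6, 125.9]
orientation: [180.0, 0.3, 12.7]
contact_force: [-5.2, -1.8, -2.4]
width: 0.156
finger_force: 19.8
```

```bash
python3 w.py w4
python3 - <<'E'
from h import *
a=grab_frame('side');b=grab_frame('scene')
o=np.hstack([cv2.resize(a[150:300,230:380],(400,400)),cv2.resize(b[130:310,220:400],(400,400))])
cv2.imwrite('pics/c4.png',o)
E
```

```text
7.4 [ 624.48 -160.61  125.95] [179.98   0.32  12.75] [-5.16 -1.84 -2.35] 0.15559251868047047 19.82880735940853
lever_grip [276.1 297.1] 0.93 [ 567.6 -174.    60. ]
lever_hinge [276.7 186.1] 0.57 [ 650.  -155.6   60. ]
neck [ 47.8 291.1] 0.98 [500.6  38.   46. ]
neck [76.2 59.4] 0.86 [713.2  15.4  46. ]
pad [222.4  46. ] 0.94 [734.7 -98.8  46. ]
```

View pics/c4.png

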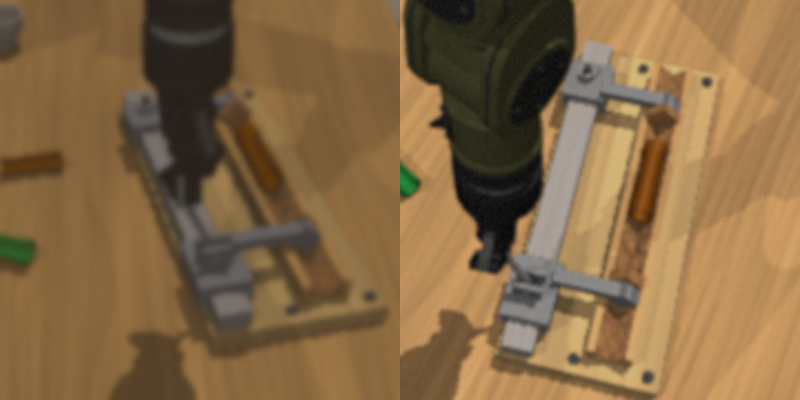

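Lever is at about 1.27 rad, so the jaw should be free. The crops show the neck still in the V, about 70 mm ahead of the pad. I slide the jaw now.

Request:
arm_command --deltas '[{"tx":0,"ty":-0.1,"tz":0,"spin":0},{"tx":0,"ty":-0.2,"tz":0,"spin":0},{"tx":0,"ty":-0.3,"tz":0,"spin":0},{"tx":0,"ty":-0.3,"tz":0,"spin":0},{"tx":0,"ty":-0.3,"tz":0,"spin":0},{"tx":0,"ty":-0.3,"tz":0,"spin":0},{"tx":0,"ty":-0.3,"tz":0,"spin":0},{"tx":0,"ty":-0.3,"tz":0,"spin":0},{"tx":0,"ty":-0.2,"tz":0,"spin":0},{"tx":0,"ty":-0.1,"tz":0,"spin":0}]'

```text
time: 8.8
ee_pos: [612.9, -100.9, 126.0]
orientation: [-180.0, 0.1, 12.8]
contact_force: [-4.4, -3.3, -3.6]
width: 0.158
finger_force: 20.2
```

```bash
python3 w.py w5
```

```text
8.8 [ 612.86 -100.86  125.97] [-1.7999e+02  8.0000e-02  1.2800e+01] [-4.43 -3.27 -3.58] 0.15813916476142226 20.219484153094527
lever_grip [274.  297.5] 0.57 [ 555.7 -112.4   60. ]
lever_grip [276.8 185.6] 0.43 [638.9 -95.4  60. ]
lever_hinge [276.7 189.4] 0.93 [636.4 -95.9  60. ]
lever_hinge [497.8 359.8] 0.7 [ 512.4 -367.9   60. ]
neck [147.3  49.2] 0.9 [714.   15.6  46. ]
neck [ 91.8 298.3] 0.6 [499.5  45.1  46. ]
pad [222.   46.1] 0.87 [723.3 -38.1  46. ]
```

Request:
arm_command --deltas '[{"tx":0,"ty":-0.15,"tz":0,"spin":0},{"tx":0,"ty":-0.15,"tz":0,"spin":0},{"tx":0,"ty":-0.15,"tz":0,"spin":0},{"tx":0,"ty":-0.15,"tz":0,"spin":0},{"tx":0,"ty":-0.15,"tz":0,"spin":0},{"tx":0,"ty":-0.15,"tz":0,"spin":0},{"tx":0,"ty":-0.15,"tz":0,"spin":0},{"tx":0,"ty":-0.15,"tz":0,"spin":0}]'

```text
time: 9.9
ee_pos: [607.2, -71.8, 126.0]
orientation: [180.0, -0.0, 12.8]
contact_force: [-2.8, -3.1, -5.5]
width: 0.166
finger_force: 19.8
```

Request:
arm_command --deltas '[{"tx":0,"ty":-0.1,"tz":0,"spin":0},{"tx":0,"ty":-0.1,"tz":0,"spin":0}]'

```text
time: 10.1
ee_pos: [606.2, -66.9, 126.0]
orientation: [-180.0, -0.0, 12.8]
contact_force: [-1.0, -2.2, -7.3]
width: 0.16
finger_force: 19.8
```

Request:
arm_command --deltas '[{"tx":0,"ty":-0.1,"tz":0,"spin":0},{"tx":0,"ty":-0.1,"tz":0,"spin":0},{"tx":0,"ty":0,"tz":0,"spin":0}]'

```text
time: 10.4
ee_pos: [605.2, -61.7, 126.1]
orientation: [-180.0, -0.1, 12.8]
contact_force: [0.2, -1.0, -7.4]
width: 0.163
finger_force: 20.0
```

Request:
arm_command --deltas '[{"tx":0,"ty":-0.1,"tz":0,"spin":0},{"tx":0,"ty":-0.1,"tz":0,"spin":0},{"tx":0,"ty":0,"tz":0,"spin":0}]'

```text
time: 10.7
ee_pos: [604.3, -56.9, 126.1]
orientation: [-180.0, -0.1, 12.8]
contact_force: [2.1, -0.4, -8.9]
width: 0.16
finger_force: 19.9
```

```bash
python3 w.py w6
```

```text
10.7 [604.25 -56.9  126.05] [-1.7997e+02 -8.0000e-02  1.2790e+01] [ 2.1  -0.43 -8.89] 0.1598560346292838 19.912183985870797
lever_grip [276.9 301. ] 0.88 [544.7 -71.6  60. ]
lever_hinge [277.5 185.3] 0.93 [630.8 -52.2  60. ]
lever_hinge [277.8 298.5] 0.55 [547.  -71.8  60. ]
rail_end [ 28.5 176.3] 0.77 [589.3 166.4  38. ]
rail_end [161.1  51.7] 0.47 [706.   51.4  38. ]
neck [160.7  51.7] 0.76 [704.9  48.5  46. ]
neck [126.6 306.1] 0.73 [494.9  52.5  46. ]
pad [221.9  45.3] 0.76 [715.5   5.8  46. ]
```

Request:
arm_command --deltas '[{"tx":0.05,"ty":-0.1,"tz":0.04,"spin":0.15},{"tx":0.05,"ty":-0.1,"tz":0.04,"spin":0.15},{"tx":0,"ty":0,"tz":0,"spin":0}]'

```text
time: 11.3
ee_pos: [604.2, -55.4, 125.9]
orientation: [179.6, 0.1, 11.2]
contact_force: [-3.1, -10.5, 1.8]
width: 0.16
finger_force: 19.5
```

Request:
arm_command --deltas '[{"tx":0,"ty":-0.1,"tz":0.03,"spin":0},{"tx":0,"ty":-0.1,"tz":0.03,"spin":0},{"tx":0,"ty":0,"tz":0,"spin":0}]'

```text
time: 11.6
ee_pos: [604.0, -54.1, 125.8]
orientation: [179.2, 0.0, 11.1]
contact_force: [-4.5, -19.1, 7.1]
width: 0.157
finger_force: 23.6
```

Contact with the end stop is at about 18 N on the tool, too much. I back off and come back to about 11.5 N.

Request:
arm_command --deltas '[{"tx":0,"ty":0.1,"tz":-0.03,"spin":0},{"tx":0,"ty":0.1,"tz":-0.03,"spin":0},{"tx":0,"ty":0.1,"tz":0,"spin":0},{"tx":0,"ty":0,"tz":0,"spin":0},{"tx":0,"ty":0,"tz":0,"spin":0}]'

```text
time: 12.1
ee_pos: [604.4, -56.5, 125.9]
orientation: [179.8, 0.1, 11.2]
contact_force: [-4.3, -5.9, 2.0]
width: 0.159
finger_force: 19.9
```

Request:
arm_command --deltas '[{"tx":0,"ty":-0.08,"tz":0,"spin":0},{"tx":0,"ty":-0.04,"tz":0,"spin":0},{"tx":0,"ty":0,"tz":0,"spin":0},{"tx":0,"ty":0,"tz":0,"spin":0}]'

```text
time: 12.5
ee_pos: [604.2, -55.4, 125.9]
orientation: [179.6, 0.1, 11.1]
contact_force: [-3.1, -11.7, 1.5]
width: 0.158
finger_force: 20.1
```

Request:
arm_command --deltas '[{"tx":-0.33,"ty":0,"tz":0.11,"spin":0},{"tx":-0.32,"ty":0,"tz":0.14,"spin":0},{"tx":-0.2,"ty":0,"tz":0.12,"spin":0},{"tx":0,"ty":0,"tz":0,"spin":0},{"tx":0,"ty":0,"tz":0,"spin":0}]'

```text
time: 13.0
ee_pos: [590.6, -58.4, 119.7]
orientation: [179.6, -0.8, 11.2]
contact_force: [5.4, -7.8, 4.2]
width: 0.159
finger_force: 20.7
```

Request:
arm_command --deltas '[{"tx":0,"ty":-0.08,"tz":0,"spin":0},{"tx":0,"ty":0,"tz":0,"spin":0},{"tx":0,"ty":0,"tz":0,"spin":0}]'

```text
time: 13.3
ee_pos: [590.4, -57.7, 119.7]
orientation: [179.4, -0.8, 11.2]
contact_force: [6.4, -11.4, 4.0]
width: 0.163
finger_force: 21.6
```

Request:
arm_command --deltas '[{"tx":-0.1,"ty":-0.01,"tz":0.06,"spin":0},{"tx":-0.29,"ty":-0.02,"tz":0.21,"spin":0},{"tx":-0.26,"ty":-0.02,"tz":0.24,"spin":0},{"tx":-0.24,"ty":0,"tz":0.26,"spin":0},{"tx":-0.21,"ty":0,"tz":0.28,"spin":0},{"tx":0,"ty":0,"tz":0,"spin":0}]'

```text
time: 13.9
ee_pos: [563.1, -63.1, 93.5]
orientation: [179.3, -0.7, 11.1]
contact_force: [4.8, -13.1, 4.5]
width: 0.163
finger_force: 21.9
```

Request:
arm_command --deltas '[{"tx":-0.18,"ty":0,"tz":0.3,"spin":0},{"tx":-0.15,"ty":0,"tz":0.32,"spin":0},{"tx":-0.12,"ty":0,"tz":0.33,"spin":0},{"tx":-0.09,"ty":0,"tz":0.34,"spin":0},{"tx":-0.05,"ty":0,"tz":0.35,"spin":0},{"tx":-0.02,"ty":0,"tz":0.35,"spin":0},{"tx":0,"ty":0,"tz":0.1,"spin":0},{"tx":0,"ty":0,"tz":0,"spin":0}]'

```text
time: 14.7
ee_pos: [547.9, -66.2, 41.6]
orientation: [179.2, -0.6, 11.1]
contact_force: [-0.5, -14.3, 12.7]
width: 0.16
finger_force: 24.8
```

Request:
arm_command --deltas '[{"tx":0,"ty":0,"tz":0.1,"spin":0},{"tx":0,"ty":0,"tz":0.1,"spin":0},{"tx":0,"ty":0,"tz":0,"spin":0}]'

```text
time: 15.0
ee_pos: [548.2, -66.3, 40.0]
orientation: [179.2, -0.7, 11.1]
contact_force: [-5.6, -12.6, 37.4]
width: 0.159
finger_force: 29.0
```

Request:
arm_command --deltas '[{"tx":0,"ty":0.1,"tz":-0.1,"spin":0},{"tx":0,"ty":0.1,"tz":-0.05,"spin":0},{"tx":0,"ty":0,"tz":0,"spin":0},{"tx":0,"ty":0,"tz":0,"spin":0}]'

```text
time: 15.4
ee_pos: [548.3, -66.5, 40.5]
orientation: [179.8, -0.7, 11.2]
contact_force: [0.5, -1.2, 17.8]
width: 0.161
finger_force: 25.4
```

Request:
arm_command --deltas '[{"tx":0,"ty":0,"tz":0,"spin":0},{"tx":0,"ty":0,"tz":0,"spin":0},{"tx":0,"ty":0,"tz":0,"spin":0},{"tx":0,"ty":0,"tz":0,"spin":0}]' --claw 0

```text
time: 15.8
ee_pos: [542.2, -65.7, 35.0]
orientation: [-180.0, 0.0, 11.3]
contact_force: [0.7, -0.1, -0.5]
width: 0.498
finger_force: 0.0
```

Request:
arm_command --deltas '[{"tx":0,"ty":0,"tz":-1,"spin":0},{"tx":0,"ty":0,"tz":-1,"spin":0},{"tx":0,"ty":0,"tz":-0.5,"spin":0},{"tx":0,"ty":0,"tz":0,"spin":0}]'

```text
time: 16.2
ee_pos: [544.0, -66.0, 99.2]
orientation: [179.9, -0.2, 11.3]
contact_force: [-0.0, -0.5, 0.4]
width: 0.495
finger_force: 0.0
```

```bash
python3 w.py w7
```

```text
16.2 [543.97 -65.98  99.17] [179.94  -0.19  11.26] [-0.01 -0.55  0.38] 0.49473972684938167 0.0
lever_grip [277.8 241.3] 0.61 [541.5 -67.3  60. ]
lever_hinge [278.3  89.8] 0.94 [626.7 -50.2  60. ]
rail_end [1.000e-01 1.167e+02] 0.85 [586.6 168.4  38. ]
neck [260.4 336.4] 0.96 [457.2 -71.1  46. ]
neck [108.6 266.5] 0.95 [489.6  48.1  46. ]
pad [242.7  11.9] 0.7 [671.4 -20.   46. ]
pad [278.9 237.9] 0.29 [537.9 -68.6  46. ]
```

View pics/w7.png

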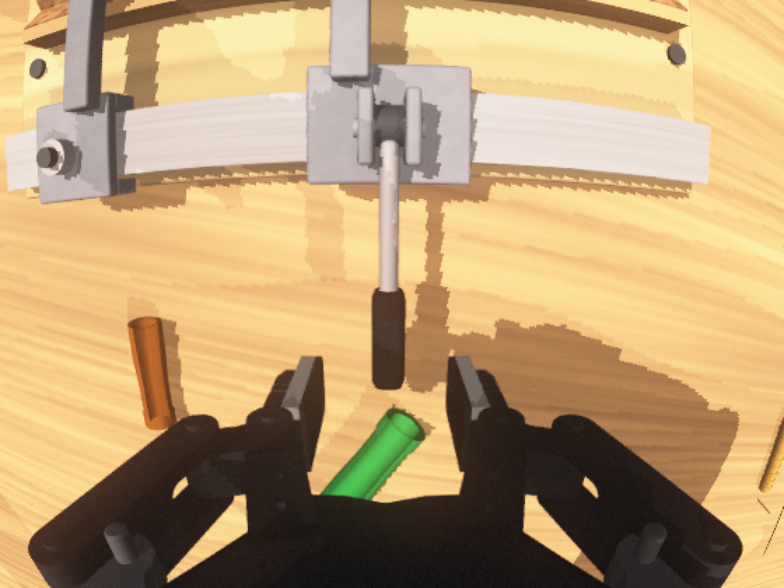

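The lever looks level, the jaw sits forward, and nothing else has moved. I press on the handle top with shut fingers to confirm it is fully down (top expected at about 69 mm).

Request:
arm_command --deltas '[{"tx":0,"ty":0,"tz":0,"spin":0},{"tx":0,"ty":0,"tz":0,"spin":0},{"tx":0,"ty":0,"tz":0,"spin":0},{"tx":0,"ty":0,"tz":0,"spin":0},{"tx":0,"ty":0,"tz":0.4,"spin":0},{"tx":0,"ty":0,"tz":0.4,"spin":0},{"tx":0,"ty":0,"tz":0.2,"spin":0},{"tx":0,"ty":0,"tz":0.2,"spin":0},{"tx":0,"ty":0,"tz":0.1,"spin":0},{"tx":0,"ty":0,"tz":0,"spin":0}]' --claw -1

```text
time: 17.5
ee_pos: [541.6, -65.8, 68.6]
orientation: [180.0, -0.0, 11.3]
contact_force: [-11.2, 1.0, 29.9]
width: 0.001
finger_force: 14.8
```

Request:
arm_command --deltas '[{"tx":0,"ty":0,"tz":0.1,"spin":0},{"tx":0,"ty":0,"tz":0,"spin":0}]'

```text
time: 17.7
ee_pos: [541.6, -65.9, 68.2]
orientation: [180.0, -0.1, 11.3]
contact_force: [-15.3, 1.9, 45.1]
width: 0.002
finger_force: 22.2
```

The handle top stands rigid at 68.5 mm, so the lever is fully down. I retreat and check the grip.

Request:
arm_command --deltas '[{"tx":0,"ty":0,"tz":-0.5,"spin":0},{"tx":0,"ty":0,"tz":-1,"spin":0},{"tx":0,"ty":0,"tz":-1,"spin":0},{"tx":0,"ty":0,"tz":-1,"spin":0},{"tx":0,"ty":0,"tz":-1,"spin":0},{"tx":0.5,"ty":0,"tz":-1,"spin":0},{"tx":1,"ty":0,"tz":-0.5,"spin":0},{"tx":1,"ty":0,"tz":0,"spin":0},{"tx":0.5,"ty":0,"tz":0,"spin":0},{"tx":0,"ty":0,"tz":0,"spin":0},{"tx":0,"ty":0,"tz":0,"spin":0}]'

```text
time: 18.8
ee_pos: [615.3, -51.2, 211.7]
orientation: [-180.0, 0.1, 11.3]
contact_force: [0.3, -0.3, -0.3]
width: -0.001
finger_force: 0.0
```

```bash
python3 w.py w8
```

```text
18.8 [615.28 -51.18 211.67] [-1.7998e+02  1.2000e-01  1.1270e+01] [ 0.27 -0.33 -0.31] -0.0009550605423312542 0.0
lever_grip [252.4 111.9] 0.21 [685.2 -16.4  60. ]
lever_hinge [277.5 177.9] 0.85 [630.2 -50.4  60. ]
rail_end [ 79.5 176. ] 0.89 [589.4 168.1  38. ]
neck [188.   79.7] 0.65 [706.6  51.8  46. ]
neck [159.6 280.8] 0.56 [488.2  56.6  46. ]
pad [238.  78.] 0.63 [715.6   4.2  46. ]
```

View pics/w8.png

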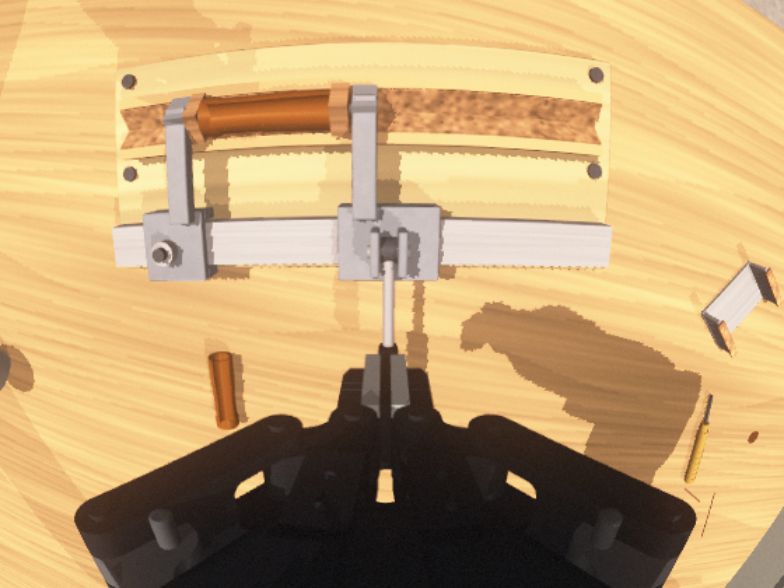

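The neck lies in the V, clamped between the pad (wrist 238,78) and the end stop (about 140,80), with lever down and bystanders untouched. I hand it in.

```bash
python3 -c "
from rig import ctrl
print(ctrl.finish_job())"
```

```text
the job is handed in; nothing more can be done
None
```

The job is handed in: the amber neck lies in the V against the end stop, the lever is fully down, and the jaw was locked at about 10 N by my estimate from the wrist force. On the way, the push briefly reached about 16 N by that estimate, and the press to check the lever reached about 45 N at the fingertips.

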